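# Count to the third gap by touch and push the tin in

### The arm

A 6-joint arm with a two-finger parallel gripper is mounted at the origin on the work surface. World frame = base frame: x ahead of the robot, y to its left, z up, the work surface at z = 0. Lengths are in m, angles in degrees, forces in N, time in s.
With the tool pointing down it reaches from about 0.375 to 0.975 m from the base axis. Payload 3.8 kg.
Tool frame: the origin (TCP) lies on the centre line of the jaws, within the pads' length; the fingertips stand 14 mm ahead of it and the grasp point (between the pads) lies 5 mm behind it; z points along the fingers, x is the direction in which the jaws open and shut, and the axes are right-handed (so a half turn about z gives the same grasp; the last joint's range is limited). The gripper opens to 85 mm and grips with 20 to 120 N. Pads are 22 mm wide; open, the fingers measure 114 mm over their backs; the gripper's body (76 mm by 85 mm) begins 54 mm behind the grasp point. The pads swing forward as they close: fully open they stand 13 mm farther back than shut.
Start: joints at [68.99, 15.12, 91.902, -0, 72.978, -2.114], TCP at [0.219, 0.639, 0.245] pointing down, gripper open.
Joint ranges: [-150.88, 150.88], [-54.13, 125.18], [17.81, 147.31], [-75.09, 255.09], [0, 152.58], [-146.25, 146.25]. Speed limits (degrees/s): [147.25, 147.25, 180, 180, 180, 180].

### API

Orientations are given as a 3x3 rotation matrix whose columns are the frame's x, y, z axes.
In Python, from bench import sensors, eyes, arm gives the robot as it stands. The module is installed in compiled form; this text tells all that it offers.
- The arm moves only by the shell command python3 -m creep 'ROWS' [FORCE]. ROWS is JSON, a list of rows, each an object of numbers: "dx", "dy", "dz": the shift along the world's x, y, z in mm; "ax", "ay", "az": the turn, a rotation vector about the world's x, y, z in rad; "claw": the opening, from -1 (shut) to 1 (fully open). A call has 1 to 12 rows; each row shifts and turns the pose as measured when the row begins; what a row does not reach is not made up. A row lasts 1/12 s, in which the tool goes at most 41.7 mm and 7.16 degrees, less where a joint would pass 70% of its speed; a pose out of reach is approached as far as the arm can. A call with a gripper value outside its range is refused whole. The fingers move at their own pace and stop on an object; FORCE is the grip in N (left out, the last holds). Time passes only in rows, so rows that do not move let the fingers close. It gives the time, the measured TCP pose, the force and the opening at its end, in the units of the state.
- sensors.state(): the state, without advancing time (a new reading comes with each control period).
- eyes.snapshot(name): name is "scene" or "top" or "wrist"; returns (picture, depth): 420x560x3 uint8, red, green, blue; 420x560 float32, m along the optical axis (not along the pixel's ray), 0 where there is no reading.
- eyes.camera_model(name): a dict with "fx", "fy", "cx", "cy" (pixels), "extrinsics" (4x4, takes a point from world to camera coordinates). Camera axes: x right, y down, z forward; pixel columns grow to the right and rows downward; lengths in m; the calibration is good to about 2 mm. A picture is of the moment at which its call begins: read the wrist's pose just before it. camera_model takes no time and is no camera call; for the wrist camera it gives the pose at the moment of the call.
- arm.sign_off(): hands the job in, once; it reports no verdict.
The state is a dict: "t": time; "joint_pos": joint angles; "qd": joint speeds; "effort": joint torques, N m; "ee_pos": TCP position; "ee_rot": TCP orientation; "wrist_force": force on the tool from outside, world axes, zero at the start; "moment": the same for the moment, N m; "grip_width": opening from 0.0 (shut) to 1.0 (fully open).
Only numpy, scipy, OpenCV 4.12 (cv2) and the standard library are available. Lean on these libraries where they do the work, as an engineer would, in place of code of your own. Each camera call takes 0.05 s, during which the arm holds its last target. There are 200 camera calls.

### The job

Put the empty aluminium tin away as you would in a dark nursery. Starting at the end of the divider rack where the ceramic elephant stands, run a fingertip along the top of the wooden rail, pressing lightly, so that it touches over the first gap, then the second, then the third (every gap counts, full or empty) and no further; then push the tin across the dresser into that third gap until it stands against the back board. Only push the tin, never lift it or tip it over, and leave everything else where it is, with the robot clear of everything at the end.

Things in the scene. Friction and masses are not known exactly. Their poses are not given: they have to be found in the camera images.
- rack: Fixed pale-wood divider rack, 366 mm long. Origin on the dresser at mid-length; +x points into the gaps, away from the robot, +y along it to the robot's left. Seven dividers 6 mm thick, 34 mm high, from x = -28 mm (rounded front ends) to +30, at y = 180, 120, 60, 0, -60, -120, -180 mm; between them six gaps 54 mm wide, open in front and on top, without a floor. Yaw within 0.12 rad.
- rack_back (a point): Middle of the top front edge of the rack's back board, which closes all the gaps behind: 34 mm high, its front face at rack x = +30 mm, 7 mm thick.
- rail: Wooden rail 14 mm wide, 10 mm thick, 360 mm long, running the length of the rack above the back board. Origin at the centre of its flat top: rack x = +33.5 mm, y = 0, 55 mm above the dresser. Sprung: it gives straight down as one piece by up to 10 mm, starting at about 1.5 N, at its stop at about 4.5 N. Over 25 N is too hard.
- rail_a: The 60 mm length of the rail that spans the gap at rack y = +150 mm (from the middle of one divider to the middle of the next). Origin at the centre of its top face, axes as the rack's.
- rail_b: The 60 mm length of the rail that spans the gap at rack y = +90 mm (from the middle of one divider to the middle of the next). Origin at the centre of its top face, axes as the rack's.
- rail_c: The 60 mm length of the rail that spans the gap at rack y = +30 mm (from the middle of one divider to the middle of the next). Origin at the centre of its top face, axes as the rack's.
- rail_d: The 60 mm length of the rail that spans the gap at rack y = -30 mm (from the middle of one divider to the middle of the next). Origin at the centre of its top face, axes as the rack's.
- rail_e: The 60 mm length of the rail that spans the gap at rack y = -90 mm (from the middle of one divider to the middle of the next). Origin at the centre of its top face, axes as the rack's.
- rail_f: The 60 mm length of the rail that spans the gap at rack y = -150 mm (from the middle of one divider to the middle of the next). Origin at the centre of its top face, axes as the rack's.
- tin: Empty plain aluminium tin, a closed upright cylinder 46 mm in diameter and 38 mm high, 25 to 50 g, standing loose on the dresser between the robot and the rack. Origin at the centre of its underside, z up. Pushed home in a gap, its origin is at rack x = +7 mm.
- elephant: White ceramic elephant, 125 mm long, 56 mm wide, 80 mm high, standing on the dresser by one end of the rack (left or right, it varies), about 70 mm beyond the end divider; the gaps are counted from this end. Origin on the dresser between its feet. Leave it alone.
- stacker: Wooden ring-stacking toy, 68 mm wide, 81 mm high, standing by the other end of the rack. Origin at the centre of its underside. Leave it alone.
- jar_big: Small amber glass jar, 40 mm in diameter, 36 mm high, standing in the gap at rack y = +90 mm. Origin at the centre of its underside. Leave it alone.
- jar_small: Small white jar, 34 mm in diameter, 32 mm high, standing in the gap at rack y = -150 mm. Origin at the centre of its underside. Leave it alone.
- dispenser: Pale pink push-dispenser bottle, 56 mm in diameter, 155 mm high, to the robot's left of the tin. Origin at the centre of its underside. Leave it alone.
- rattle: Wooden rattle, two balls on a handle, 142 mm long, 42 mm high, lying along its x to the robot's right of the tin. Origin on the dresser under its middle. Leave it alone.

How it is judged:
By the outcome, as a careful person would: the job done as asked, in the order asked, and still so for the second after the job is handed in, with the robot touching nothing.
It also fails if it takes over 61 s, if anything falls off the work surface, if the arm or the gripper's body presses on something with over 40 N, if the wrist force passes 120 N, or if a joint passes its speed limit or range.

## Working session

There is one attempt and no reset: what is moved stays moved. The work goes in short steps, Python scripts to look and compute and a shell command to move; the robot and the scene stay as the last step left them, time stands still between calls to the robot, and variables do not carry over. Pictures are saved under pics/ and viewed, about 8 in all and at most 12, crops included, and the job is handed in when it is done.

```bash
mkdir -p pics
cat > h.py <<'E'
import numpy as np,cv2
from bench import sensors,eyes,arm
def snap(n,f):
    m=eyes.camera_model(n); p,d=eyes.snapshot(n); cv2.imwrite('pics/'+f+'.png',p[:,:,::-1]); np.savez('pics/'+f+'.npz',p=p,d=d,E=m['extrinsics'],K=[m[k] for k in('fx','fy','cx','cy')]); return p,d
def load(f):
    z=np.load('pics/'+f+'.npz'); return z['p'],z['d'],z['E'],z['K']
def ray(E,K,u,v,h):
    R,t=E[:3,:3],E[:3,3]; c=-R.T@t; r=R.T@np.array([(u-K[2])/K[0],(v-K[3])/K[1],1]); return c+r*(h-c[2])/r[2]
def cloud(E,K,d):
    v,u=np.mgrid[:d.shape[0],:d.shape[1]]; P=np.stack([(u-K[2])/K[0]*d,(v-K[3])/K[1]*d,d],-1); return (P-E[:3,3])@E[:3,:3]
def proj(E,K,P):
    q=E[:3,:3]@np.array(P)+E[:3,3]; return K[0]*q[0]/q[2]+K[2],K[1]*q[1]/q[2]+K[3]
E
python3 - <<'E'
from h import *
for n in('scene','top'):
    snap(n,n+'0'); _,_,E,K=load(n+'0'); print(n,K,-E[:3,:3].T@E[:3,3],E[2,:3])
print(sensors.state())
E
```

```text
scene [389.56546121 389.56546121 283.21719695 202.41036316] [ 1.00079369 -0.67586578  0.71953809] [-0.44248835  0.64804183 -0.61987568]
top [418.70492886 418.70492886 284.94230655 205.92372021] [0.38242013 0.00591164 0.89578806] [ 0.16766483 -0.00138455 -0.98584308]
{'t': 0.1, 'joint_pos': array([ 6.89902616e+01,  1.51650803e+01,  9.19718974e+01,  9.84102194e-04,
        7.29771618e+01, -2.11393959e+00]), 'qd': array([-0.04479399, -0.04967408, -0.16749413, -0.0292375 ,  0.01184292,
        0.04880982]), 'effort': array([ 2.07921471e-04, -5.16702068e+01, -3.68588090e+01, -6.22681614e-05,
        6.32753319e-03,  4.34024707e-05]), 'ee_pos': array([0.21837025, 0.63805128, 0.24409813]), 'ee_rot': array([[ 3.23852093e-01,  9.46107441e-01, -7.29555676e-04],
       [ 9.46105629e-01, -3.23852902e-01, -1.85378460e-03],
       [-1.99014813e-03, -8.98847081e-05, -9.99998016e-01]]), 'wrist_force': array([0.75919485, 0.2143961 , 0.32766498]), 'moment': array([ 0.03550079, -0.02687754,  0.04727243]), 'grip_width': 1.0015038095892486}
```

View pics/top0.png

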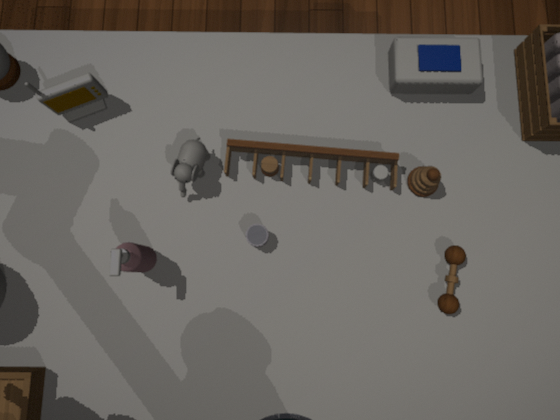

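View pics/scene0.png

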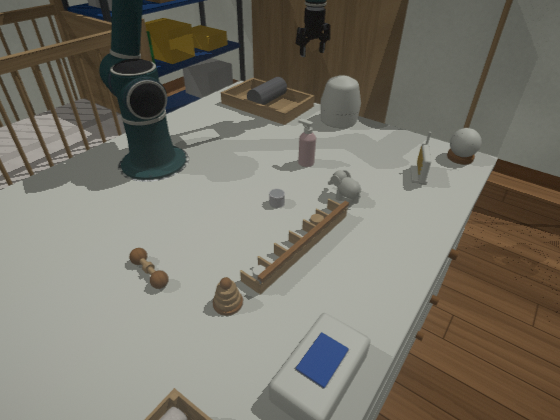

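The elephant stands at the rack's left end, top view (190,160), so the third gap is y=+30 (rail_c). The rail runs from (229,143) to (398,156), and the tin is at (257,236), left of the line into that gap. Next I'll measure them.

Run:
```python
from h import *
p,d,E,K=load('top0'); P=cloud(E,K,d)
roi=np.zeros(d.shape,bool); roi[125:200,215:412]=1
m=roi&(P[...,2]>.047)&(P[...,2]<.064)&(d>0)
n,l,s,c=cv2.connectedComponentsWithStats(m.astype(np.uint8)); k=1+np.argmax(s[1:,4]); m=l==k
print(s[k]); Q=P[m]; print('z',np.median(Q[:,2]))
v,u=np.nonzero(m); W=np.array([ray(E,K,a,b,.055) for a,b in zip(u,v)])
r=cv2.minAreaRect((W[:,:2]*1000).astype(np.float32)); print('rect from px',r)
y=W[:,1]; f=np.polyfit(y,W[:,0],1); yaw=-np.arctan(f[0])
yaw=np.arctan2(-f[0],1); R=np.array([[np.cos(yaw),-np.sin(yaw)],[np.sin(yaw),np.cos(yaw)]])
loc=W[:,:2]@R; lo,hi=np.percentile(loc,[.5,99.5],axis=0); cen=R@((lo+hi)/2); print('yaw',yaw,'len',hi-lo,'rail cen',cen)
org=cen-R@[.0335,0]
for yy in(150,90,30,-30): print(yy,'rail',org+R@[.0335,yy/1000])
print('home tin',org+R@[.007,.03],'mouth',org+R@[-.075,.03], 'pre',org+R@[-.028,.03])
# tin
roi[:]=0; roi[215:260,235:280]=1
m=roi&(P[...,2]>.02)&(P[...,2]<.06); n,l,s,c=cv2.connectedComponentsWithStats(m.astype(np.uint8));k=1+np.argmax(s[1:,4]); mm=l==k
Q=P[mm]; t=Q[:,2]>.034; print('tin',s[k],c[k],ray(E,K,*c[k],.038),Q[t].mean(0),np.ptp(Q[t],0))
for n,(a,b,c2,d2) in dict(ele=(130,200,165,215),disp=(225,280,105,165)).items():
    Q=P[a:b,c2:d2].reshape(-1,3); Q=Q[(Q[:,2]>.02)&(Q[:,2]<.2)]; print(n,Q.min(0),Q.max(0))
```

```text
[ 226  138  173   22 1309]
z 0.05467292450823852
rect from px ((646.6818237304688, -50.12150573730469), (359.89324951171875, 16.866792678833008), 85.66333770751953)
yaw -0.0752171178525541 len [0.01644029 0.3558866 ] rail cen [ 0.64682489 -0.05010094]
150 rail [0.65809682 0.09947494]
90 rail [0.65358805 0.03964458]
30 rail [ 0.64907927 -0.02018577]
-30 rail [ 0.6445705  -0.08001612]
home tin [ 0.6226542  -0.01819439] mouth [ 0.54088605 -0.0120324 ] pre [ 0.58775316 -0.01556427]
tin [245 223  23  23 409] [256.25427873 234.29339853] [0.46854494 0.06300012 0.038     ] [0.46867615 0.0631641  0.03832598] [0.04575794 0.04559228 0.00948912]
ele [0.54984135 0.17229863 0.02042233] [0.67459979 0.23832202 0.08657457]
disp [0.38285661 0.27537849 0.02017157] [0.4454352  0.3221943  0.15908429]
```

```bash
R='{"dx":22,"dy":-27,"dz":0,"az":-0.12,"claw":-1}'; python3 -m creep '[{"dx":22,"dy":-27,"az":-0.11,"claw":-1},{"dx":22,"dy":-27,"az":-0.11,"claw":-1},{"dx":22,"dy":-27,"az":-0.11,"claw":-1},{"dx":22,"dy":-27,"az":-0.11,"claw":-1},{"dx":22,"dy":-27,"az":-0.11,"claw":-1},{"dx":22,"dy":-27,"az":-0.11,"claw":-1},{"dx":22,"dy":-27,"az":-0.11,"claw":-1},{"dx":22,"dy":-27,"az":-0.11,"claw":-1},{"dx":22,"dy":-27,"az":-0.11,"claw":-1},{"dx":22,"dy":-27,"az":-0.11,"claw":-1},{"dx":22,"dy":-27,"az":-0.11,"claw":-1},{"dx":0,"dy":0,"dz":0}]'
```

```text
validation failed for argument at $[0]...
```

```bash
python3 -m creep '[{"dx":22,"dy":-27,"dz":0,"ax":0,"ay":0,"az":-0.11,"claw":-1},{"dx":22,"dy":-27,"dz":0,"ax":0,"ay":0,"az":-0.11,"claw":-1},{"dx":22,"dy":-27,"dz":0,"ax":0,"ay":0,"az":-0.11,"claw":-1},{"dx":22,"dy":-27,"dz":0,"ax":0,"ay":0,"az":-0.11,"claw":-1},{"dx":22,"dy":-27,"dz":0,"ax":0,"ay":0,"az":-0.11,"claw":-1},{"dx":22,"dy":-27,"dz":0,"ax":0,"ay":0,"az":-0.11,"claw":-1},{"dx":22,"dy":-27,"dz":0,"ax":0,"ay":0,"az":-0.11,"claw":-1},{"dx":22,"dy":-27,"dz":0,"ax":0,"ay":0,"az":-0.11,"claw":-1},{"dx":22,"dy":-27,"dz":0,"ax":0,"ay":0,"az":-0.11,"claw":-1},{"dx":22,"dy":-27,"dz":0,"ax":0,"ay":0,"az":-0.11,"claw":-1},{"dx":22,"dy":-27,"dz":0,"ax":0,"ay":0,"az":-0.11,"claw":-1},{"dx":0,"dy":0,"dz":0,"ax":0,"ay":0,"az":0,"claw":-1}]'
```

```text
t: 1.1
ee_pos: [0.4628, 0.3253, 0.236]
ee_rot: [[1.0, -0.022, -0.009], [-0.022, -1.0, -0.003], [-0.009, 0.003, -1.0]]
wrist_force: [-0.7, 0.3, 0.4]
grip_width: -0.002
```

```bash
python3 -m creep '[{"dx":22,"dy":-25,"dz":-6,"ax":0.003,"ay":-0.009,"az":-0.05,"claw":-1},{"dx":22,"dy":-25,"dz":-6,"ax":0,"ay":0,"az":0,"claw":-1},{"dx":22,"dy":-25,"dz":-6,"ax":0,"ay":0,"az":0,"claw":-1},{"dx":22,"dy":-25,"dz":-8,"ax":0,"ay":0,"az":0,"claw":-1},{"dx":22,"dy":-25,"dz":-12,"ax":0,"ay":0,"az":0,"claw":-1},{"dx":22,"dy":-25,"dz":-15,"ax":0,"ay":0,"az":0,"claw":-1},{"dx":22,"dy":-25,"dz":-15,"ax":0,"ay":0,"az":0,"claw":-1},{"dx":22,"dy":-25,"dz":-15,"ax":0,"ay":0,"az":0,"claw":-1},{"dx":19,"dy":-25,"dz":-15,"ax":0,"ay":0,"az":0,"claw":-1},{"dx":0,"dy":0,"dz":0,"ax":0,"ay":0,"az":0,"claw":-1},{"dx":0,"dy":0,"dz":0,"ax":0,"ay":0,"az":0,"claw":-1}]'; python3 -c "
from h import *
snap('wrist','w1'); snap('top','t1'); _,_,E,K=load('w1'); print(sensors.state()['ee_pos'],[proj(E,K,(*q,.055)) for q in ((.658,.0995),(.649,-.020))])"
```

```text
t: 2.02
ee_pos: [0.6631, 0.0894, 0.1298]
ee_rot: [[0.998, -0.069, -0.004], [-0.069, -0.998, 0.004], [-0.005, -0.004, -1.0]]
wrist_force: [-0.0, 0.6, 0.2]
grip_width: -0.002
[0.66235262 0.09033418 0.13030849] [(np.float64(264.66010897830506), np.float64(212.82570721470984)), (np.float64(265.039545640614), np.float64(380.32429315768707))]
```

View pics/w1.png

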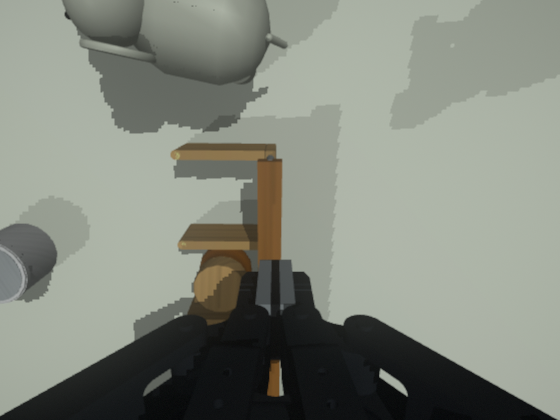

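Run:
```python
from h import *
p,d,E,K=load('w1'); P=cloud(E,K,d); m=np.zeros(d.shape,bool); m[145:258,240:300]=1
m&=(P[...,2]>.05)&(P[...,2]<.06); v,u=np.nonzero(m); print(u.min(),u.max(),v.min(),v.max(),P[m][:,2].mean())
for a in range(165,258,20):
    q=u[v==a]; W=[ray(E,K,x,a,.055) for x in (q.min()-.5,q.max()+.5)]; print(a,q.min(),q.max(),W[0][:2],W[1][:2])
print(P[m].min(0),P[m].max(0))
# tip location: ray
print(proj(E,K,np.array(sensors.state()['ee_pos'])-[0,0,.014]))
```

```text
257 281 160 257 0.054492560230394164
165 257 281 [0.65561694 0.12789333] [0.66958104 0.1269404 ]
185 257 281 [0.65465195 0.11642669] [0.66884953 0.11546137]
205 257 280 [0.65365418 0.10457048] [0.66751578 0.10363158]
225 257 280 [0.65262193 0.0923045 ] [0.6667233  0.09135313]
245 257 280 [0.65155337 0.07960715] [0.66590296 0.07864299]
[0.65162082 0.07024349 0.05016603] [0.66944617 0.12972743 0.05669422]
(np.float64(271.9482419099801), np.float64(276.6202573411577))
```

The wrist view shows the rail at u 257–281, with its end near v 158. This agrees with the top view to about 2 mm. Now I'll lower to just above the rail over gap 1.

```bash
python3 -m creep '[{"dx":-1,"dy":5,"dz":-14,"ax":0,"ay":0,"az":0,"claw":-1},{"dx":-1,"dy":4,"dz":-14,"ax":0,"ay":0,"az":0,"claw":-1},{"dx":0,"dy":0,"dz":-14,"ax":0,"ay":0,"az":0,"claw":-1},{"dx":0,"dy":0,"dz":-13,"ax":0,"ay":0,"az":0,"claw":-1},{"dx":0,"dy":0,"dz":-3,"ax":0,"ay":0,"az":0,"claw":-1},{"dx":0,"dy":0,"dz":0,"ax":0,"ay":0,"az":0,"claw":-1},{"dx":0,"dy":0,"dz":0,"ax":0,"ay":0,"az":0,"claw":-1}]'
```

```text
t: 2.7
ee_pos: [0.6565, 0.1088, 0.069]
ee_rot: [[0.998, -0.058, -0.002], [-0.058, -0.998, 0.005], [-0.003, -0.005, -1.0]]
wrist_force: [1.0, -1.1, 0.9]
grip_width: 0.002
```

```bash
python3 -m creep '[{"dx":4,"dy":-5,"dz":0,"ax":0,"ay":0,"az":0,"claw":-1},{"dx":0,"dy":0,"dz":-3,"ax":0,"ay":0,"az":0,"claw":-1},{"dx":0,"dy":0,"dz":-3,"ax":0,"ay":0,"az":0,"claw":-1},{"dx":0,"dy":0,"dz":0,"ax":0,"ay":0,"az":0,"claw":-1}]'; python3 -c "
from h import *
for i in range(3):
  eyes.snapshot('top');s=sensors.state(); print(s['ee_pos'],s['wrist_force'])"
```

```text
t: 3.03
ee_pos: [0.6625, 0.1042, 0.0658]
ee_rot: [[0.998, -0.058, 0.001], [-0.058, -0.998, 0.006], [0.001, -0.006, -1.0]]
wrist_force: [-1.7, 0.2, 1.7]
grip_width: 0.0
[0.66266635 0.10417719 0.06610991] [-0.82241702  0.6040012   1.79629579]
[0.66261727 0.10422425 0.06611492] [-1.06666618 -0.62269982  2.44342066]
[0.66266263 0.10419664 0.06609632] [-0.41764012 -0.28300564  1.34754774]
```

```bash
python3 -m creep '[{"dx":-1,"dy":0,"dz":-3,"ax":0,"ay":0,"az":0,"claw":-1},{"dx":0,"dy":0,"dz":0,"ax":0,"ay":0,"az":0,"claw":-1},{"dx":-1,"dy":-8,"dz":0,"ax":0,"ay":0,"az":0,"claw":-1},{"dx":-1,"dy":-8,"dz":0,"ax":0,"ay":0,"az":0,"claw":-1},{"dx":-1,"dy":-8,"dz":0,"ax":0,"ay":0,"az":0,"claw":-1},{"dx":-1,"dy":-8,"dz":0,"ax":0,"ay":0,"az":0,"claw":-1}]'
```

```text
t: 3.68
ee_pos: [0.66, 0.0723, 0.0652]
ee_rot: [[0.998, -0.056, 0.009], [-0.056, -0.998, 0.009], [0.008, -0.009, -1.0]]
wrist_force: [-0.4, 1.8, 2.9]
grip_width: -0.006
```

```bash
python3 -m creep '[{"dx":-2,"dy":-8,"dz":-1,"ax":-0.005,"ay":0.005,"az":0,"claw":-1},{"dx":-1,"dy":-8,"dz":-0.5,"ax":-0.003,"ay":0.003,"az":0,"claw":-1},{"dx":-1,"dy":-8,"dz":-0.5,"ax":0,"ay":0,"az":0,"claw":-1},{"dx":-1,"dy":-8,"dz":-0.5,"ax":0,"ay":0,"az":0,"claw":-1},{"dx":-1,"dy":-8,"dz":-0.5,"ax":0,"ay":0,"az":0,"claw":-1}]'
```

```text
t: 4.1
ee_pos: [0.6539, 0.0269, 0.0627]
ee_rot: [[0.998, -0.058, 0.001], [-0.058, -0.998, 0.0], [0.001, -0.0, -1.0]]
wrist_force: [0.3, 1.2, 3.2]
grip_width: -0.004
```

```bash
python3 -m creep '[{"dx":-0.5,"dy":-8,"dz":0,"ax":0,"ay":0,"az":0,"claw":-1},{"dx":-0.5,"dy":-8,"dz":0,"ax":0,"ay":0,"az":0,"claw":-1},{"dx":-0.5,"dy":-8,"dz":0,"ax":0,"ay":0,"az":0,"claw":-1},{"dx":-0.5,"dy":-8,"dz":0,"ax":0,"ay":0,"az":0,"claw":-1},{"dx":0,"dy":-6,"dz":0,"ax":0,"ay":0,"az":0,"claw":-1}]'
```

```text
t: 4.52
ee_pos: [0.651, -0.0158, 0.0625]
ee_rot: [[0.998, -0.059, 0.001], [-0.059, -0.998, 0.001], [0.0, -0.001, -1.0]]
wrist_force: [0.7, 1.8, 3.4]
grip_width: 0.003
```

```bash
python3 -m creep '[{"dx":0,"dy":0,"dz":6,"ax":0,"ay":0,"az":0,"claw":-1},{"dx":0,"dy":0,"dz":25,"ax":0,"ay":0,"az":0,"claw":-1},{"dx":0,"dy":0,"dz":25,"ax":0,"ay":0,"az":0,"claw":-1},{"dx":-16,"dy":12,"dz":15,"ax":0,"ay":0,"az":0,"claw":-0.72},{"dx":-20,"dy":15,"dz":0,"ax":0,"ay":0,"az":0,"claw":-0.72},{"dx":-20,"dy":15,"dz":0,"ax":0,"ay":0,"az":0,"claw":-0.72},{"dx":-20,"dy":15,"dz":0,"ax":0,"ay":0,"az":0,"claw":-0.72},{"dx":-20,"dy":15,"dz":0,"ax":0,"ay":0,"az":0,"claw":-0.72},{"dx":-20,"dy":15,"dz":0,"ax":0,"ay":0,"az":0,"claw":-0.72},{"dx":-20,"dy":15,"dz":0,"ax":0,"ay":0,"az":0,"claw":-0.72},{"dx":-20,"dy":15,"dz":0,"ax":0,"ay":0,"az":0,"claw":-0.72},{"dx":0,"dy":0,"dz":0,"ax":0,"ay":0,"az":0,"claw":-0.72}]'
```

```text
t: 5.52
ee_pos: [0.482, 0.0952, 0.1315]
ee_rot: [[0.998, -0.063, -0.014], [-0.063, -0.998, -0.01], [-0.013, 0.011, -1.0]]
wrist_force: [-0.4, 0.6, -0.8]
grip_width: 0.141
```

```bash
python3 -m creep '[{"dx":-7,"dy":12,"dz":0,"ax":0.01,"ay":-0.014,"az":-0.012,"claw":-0.72},{"dx":-6,"dy":11,"dz":-10,"ax":0,"ay":0,"az":0,"claw":-0.72},{"dx":0,"dy":0,"dz":-20,"ax":0,"ay":0,"az":0,"claw":-0.72},{"dx":0,"dy":0,"dz":0,"ax":0,"ay":0,"az":0,"claw":-0.72},{"dx":0,"dy":0,"dz":0,"ax":0,"ay":0,"az":0,"claw":-0.72}]'
python3 - <<'E'
from h import *
snap('top','t2'); snap('wrist','w2'); s=sensors.state(); print(s['ee_pos'])
for f in('t2','w2'):
    p,d,E,K=load(f);P=cloud(E,K,d)
    m=(P[...,2]>.032)&(P[...,2]<.044)&(abs(P[...,0]-.4685)<.04)&(abs(P[...,1]-.063)<.032); Q=P[m]; print(f,len(Q),Q.min(0),Q.max(0)) if len(Q) else 0
E
```

```text
t: 5.93
ee_pos: [0.4671, 0.1186, 0.0995]
ee_rot: [[0.997, -0.071, -0.0], [-0.071, -0.997, -0.003], [0.0, 0.003, -1.0]]
wrist_force: [1.0, -0.2, 0.4]
grip_width: 0.139
[0.46704471 0.11835374 0.09968547]
t2 407 [0.44649621 0.04083605 0.03318689] [0.49219412 0.08631981 0.04384118]
w2 1893 [0.45221978 0.03995929 0.03200177] [0.47252616 0.08708373 0.03931964]
```

View pics/t2.png

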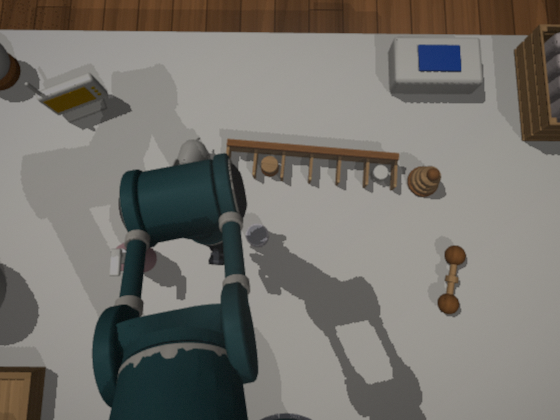

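The tin is untouched at about (257,236) and the fingers are to its left at (217,252). I'll lower and start the sideways push.

```bash
python3 -m creep '[{"dx":0,"dy":1,"dz":-25,"ax":0,"ay":0,"az":0,"claw":-0.72},{"dx":1,"dy":0,"dz":-25,"ax":0,"ay":0,"az":0,"claw":-0.72},{"dx":0,"dy":0,"dz":-20,"ax":0,"ay":0,"az":0,"claw":-0.72},{"dx":0,"dy":0,"dz":0,"ax":0,"ay":0,"az":0,"claw":-0.72},{"dx":0,"dy":0,"dz":0,"ax":0,"ay":0,"az":0,"claw":-0.72}]'
```

```text
t: 6.45
ee_pos: [0.4751, 0.119, 0.0328]
ee_rot: [[0.997, -0.073, 0.01], [-0.073, -0.997, -0.002], [0.01, 0.002, -1.0]]
wrist_force: [0.6, -0.2, 0.3]
grip_width: 0.139
```

```bash
python3 -m creep '[{"dx":-5,"dy":0,"dz":-3,"ax":0,"ay":0.01,"az":0,"claw":-0.72},{"dx":0,"dy":-5,"dz":-3,"ax":0,"ay":0,"az":0,"claw":-0.72},{"dx":0,"dy":-5,"dz":0,"ax":0,"ay":0,"az":0,"claw":-0.72},{"dx":0,"dy":-4,"dz":0,"ax":0,"ay":0,"az":0,"claw":-0.72},{"dx":0,"dy":-4,"dz":0,"ax":0,"ay":0,"az":0,"claw":-0.72},{"dx":0,"dy":-4,"dz":0,"ax":0,"ay":0,"az":0,"claw":-0.72}]'
```

```text
t: 6.95
ee_pos: [0.4743, 0.0957, 0.032]
ee_rot: [[0.997, -0.073, 0.008], [-0.073, -0.997, -0.001], [0.008, 0.001, -1.0]]
wrist_force: [-0.5, 0.1, -0.0]
grip_width: 0.143
```

```bash
python3 -m creep '[{"dx":-2,"dy":4,"dz":-5,"ax":0,"ay":0.008,"az":0,"claw":-0.72},{"dx":-3,"dy":0,"dz":-3,"ax":0,"ay":0,"az":0,"claw":-0.72},{"dx":-1,"dy":-4,"dz":-1,"ax":0,"ay":0,"az":0,"claw":-0.72},{"dx":-1,"dy":-5,"dz":-0.5,"ax":0,"ay":0,"az":0,"claw":-0.72},{"dx":-1,"dy":-5,"dz":-0.5,"ax":0,"ay":0,"az":0,"claw":-0.72},{"dx":-1,"dy":-5,"dz":-0.5,"ax":0,"ay":0,"az":0,"claw":-0.72},{"dx":-1,"dy":-5,"dz":-0.5,"ax":0,"ay":0,"az":0,"claw":-0.72}]'
python3 - <<'E'
from h import *
snap('wrist','w3'); p,d,E,K=load('w3');P=cloud(E,K,d)
m=(P[...,2]>.032)&(P[...,2]<.044)&(abs(P[...,0]-.4685)<.04)&(abs(P[...,1]-.053)<.042); Q=P[m]; print(len(Q),Q.min(0),Q.max(0))
E
```

```text
t: 7.53
ee_pos: [0.4641, 0.0739, 0.0208]
ee_rot: [[0.997, -0.072, 0.001], [-0.072, -0.997, -0.0], [0.001, 0.0, -1.0]]
wrist_force: [0.5, -0.0, 1.2]
grip_width: 0.14
4037 [0.44535262 0.03984855 0.03200338] [0.48444403 0.08563398 0.04399947]
```

View pics/w3.png

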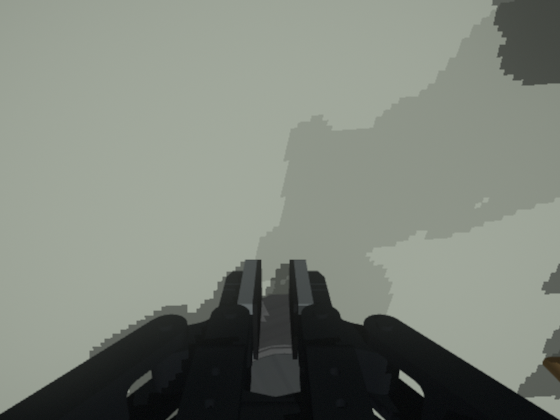

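```bash
python3 -m creep '[{"dx":-0.5,"dy":-6,"dz":0.5,"ax":0,"ay":0,"az":0,"claw":-0.72},{"dx":-0.5,"dy":-6,"dz":0,"ax":0,"ay":0,"az":0,"claw":-0.72},{"dx":-0.5,"dy":-6,"dz":0,"ax":0,"ay":0,"az":0,"claw":-0.72},{"dx":-0.5,"dy":-6,"dz":0,"ax":0,"ay":0,"az":0,"claw":-0.72},{"dx":-0.5,"dy":-6,"dz":0,"ax":0,"ay":0,"az":0,"claw":-0.72},{"dx":-0.5,"dy":-6,"dz":0,"ax":0,"ay":0,"az":0,"claw":-0.72},{"dx":0,"dy":-3,"dz":0,"ax":0,"ay":0,"az":0,"claw":-0.72},{"dx":0,"dy":0,"dz":0,"ax":0,"ay":0,"az":0,"claw":-0.72}]'
python3 - <<'E'
from h import *
print(sensors.state()['ee_pos'])
snap('top','t3'); p,d,E,K=load('t3');P=cloud(E,K,d)
m=(P[...,2]>.033)&(P[...,2]<.043)&(abs(P[...,0]-.465)<.04)&(abs(P[...,1]-.005)<.045); Q=P[m]; print(len(Q),Q.min(0),Q.max(0))
E
```

```text
t: 8.25
ee_pos: [0.4602, 0.0288, 0.0213]
ee_rot: [[0.997, -0.074, 0.0], [-0.074, -0.997, -0.001], [0.0, 0.001, -1.0]]
wrist_force: [0.0, 0.7, -0.8]
grip_width: 0.142
[0.46015907 0.02882756 0.02126712]
31 [ 0.43494741 -0.0208403   0.03505595] [0.44134039 0.00362378 0.03957557]
```

```bash
python3 -m creep '[{"dx":0,"dy":15,"dz":0,"ax":0,"ay":0,"az":0,"claw":-0.72},{"dx":0,"dy":8,"dz":15,"ax":0,"ay":0,"az":0,"claw":-0.72},{"dx":0,"dy":0,"dz":25,"ax":0,"ay":0,"az":0.12,"claw":-0.72},{"dx":0,"dy":0,"dz":25,"ax":0,"ay":0,"az":0.12,"claw":-0.72},{"dx":0,"dy":0,"dz":10,"ax":0,"ay":0,"az":0.12,"claw":-0.72},{"dx":-8,"dy":0,"dz":0,"ax":0,"ay":0,"az":0.12,"claw":-0.72},{"dx":-8,"dy":0,"dz":0,"ax":0,"ay":0,"az":0.12,"claw":-0.72},{"dx":-8,"dy":-9,"dz":0,"ax":0,"ay":0,"az":0.12,"claw":-0.72},{"dx":-8,"dy":-9,"dz":0,"ax":0,"ay":0,"az":0.12,"claw":-0.72},{"dx":-8,"dy":-9,"dz":0,"ax":0,"ay":0,"az":0.12,"claw":-0.72},{"dx":-8,"dy":-9,"dz":0,"ax":0,"ay":0,"az":0.12,"claw":-0.72},{"dx":-8,"dy":-9,"dz":0,"ax":0,"ay":0,"az":0.12,"claw":-0.72}]'; python3 -m creep '[{"dx":0,"dy":-5,"dz":0,"ax":0,"ay":0,"az":0.12,"claw":-0.72},{"dx":0,"dy":0,"dz":0,"ax":0,"ay":0,"az":0.12,"claw":-0.72},{"dx":0,"dy":0,"dz":0,"ax":0,"ay":0,"az":0.12,"claw":-0.72},{"dx":0,"dy":0,"dz":0,"ax":0,"ay":0,"az":0,"claw":-0.72},{"dx":0,"dy":0,"dz":0,"ax":0,"ay":0,"az":0,"claw":-0.72}]'
python3 - <<'E'
from h import *
for n in('top','wrist','scene'):
    snap(n,n+'4'); p,d,E,K=load(n+'4');P=cloud(E,K,d)
    m=(P[...,2]>.034)&(P[...,2]<.042)&(abs(P[...,0]-.465)<.05)&(abs(P[...,1]-.0)<.045); Q=P[m]; print(n,len(Q),Q.min(0),Q.max(0)) if len(Q) else 0
E
```

```text
t: 9.3
ee_pos: [0.4038, 0.01, 0.101]
ee_rot: [[0.39, 0.921, 0.008], [0.921, -0.39, -0.001], [0.002, 0.008, -1.0]]
wrist_force: [-0.5, 0.2, -0.1]
grip_width: 0.137
t: 9.72
ee_pos: [0.4011, 0.004, 0.1007]
ee_rot: [[0.026, 1.0, 0.007], [1.0, -0.026, 0.001], [0.001, 0.007, -1.0]]
wrist_force: [-0.3, -0.8, 0.4]
grip_width: 0.139
wrist 1862 [ 0.43451559 -0.00927724  0.03406355] [0.48250261 0.01108966 0.04028849]
scene 133 [ 0.43611926 -0.02739393  0.03403115] [0.48373207 0.01813368 0.03909765]
```

View pics/wrist4.png

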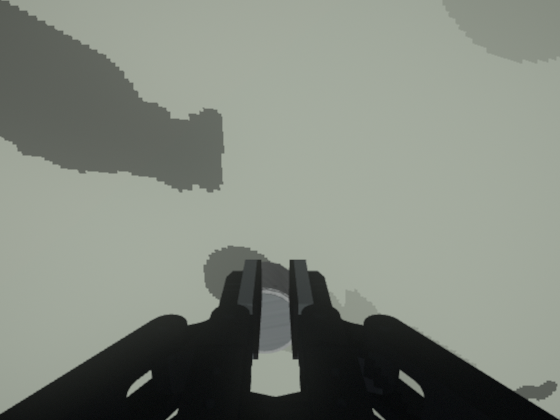

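The tin can be seen between the fingers at (275,320). Its centre is about (0.459, -0.0046), which is on the gap's line. I'll lower behind it.

```bash
python3 -m creep '[{"dx":0,"dy":-4,"dz":-22,"ax":0,"ay":0.007,"az":-0.05,"claw":-0.72},{"dx":-2,"dy":0,"dz":-22,"ax":0,"ay":0,"az":0,"claw":-0.72},{"dx":-2,"dy":0,"dz":-20,"ax":0,"ay":0,"az":0,"claw":-0.72},{"dx":-1,"dy":0,"dz":-7,"ax":0,"ay":0,"az":0,"claw":-0.72},{"dx":0,"dy":0,"dz":0,"ax":0,"ay":0,"az":0,"claw":-0.72},{"dx":0,"dy":0,"dz":0,"ax":0,"ay":0,"az":0,"claw":-0.72}]'
```

```text
t: 10.37
ee_pos: [0.3991, 0.0006, 0.0297]
ee_rot: [[0.085, 0.996, 0.005], [0.996, -0.085, 0.001], [0.001, 0.005, -1.0]]
wrist_force: [-0.6, -0.5, 1.0]
grip_width: 0.142
```

```bash
python3 -m creep '[{"dx":7,"dy":-0.6,"dz":-4,"ax":0,"ay":0.004,"az":0,"claw":-0.72},{"dx":6,"dy":-0.5,"dz":-3,"ax":0,"ay":0,"az":0,"claw":-0.72},{"dx":5,"dy":-0.4,"dz":0,"ax":0,"ay":0,"az":0,"claw":-0.72},{"dx":5,"dy":-0.4,"dz":0,"ax":0,"ay":0,"az":0,"claw":-0.72},{"dx":6,"dy":-0.5,"dz":0,"ax":0,"ay":0,"az":0,"claw":-0.72},{"dx":6,"dy":-0.5,"dz":0,"ax":0,"ay":0,"az":0,"claw":-0.72},{"dx":6,"dy":-0.5,"dz":0,"ax":0,"ay":0,"az":0,"claw":-0.72},{"dx":6,"dy":-0.5,"dz":0,"ax":0,"ay":0,"az":0,"claw":-0.72},{"dx":6,"dy":-0.5,"dz":0,"ax":0,"ay":0,"az":0,"claw":-0.72},{"dx":6,"dy":-0.5,"dz":0,"ax":0,"ay":0,"az":0,"claw":-0.72}]'
cat > tin.py <<'E'
from h import *
import sys
f=sys.argv[1]; x0,y0=map(float,sys.argv[2:4])
print(sensors.state()['ee_pos'])
for n in('top','scene'):
    snap(n,n+f); p,d,E,K=load(n+f);P=cloud(E,K,d)
    m=(P[...,2]>.0355)&(P[...,2]<.042)&(abs(P[...,0]-x0)<.05)&(abs(P[...,1]-y0)<.027); Q=P[m]
    if len(Q): print(n,len(Q),Q.min(0),Q.max(0))
E
python3 tin.py 5 .50 -.008
```

```text
t: 11.2
ee_pos: [0.4687, -0.0049, 0.0265]
ee_rot: [[0.086, 0.996, 0.009], [0.996, -0.086, 0.0], [0.001, 0.009, -1.0]]
wrist_force: [-0.8, 0.6, 1.6]
grip_width: 0.14
[ 0.46873664 -0.00490631  0.02653428]
scene 129 [ 0.46354979 -0.03139323  0.0355134 ] [0.52992252 0.01341401 0.04187492]
```

```bash
python3 -m creep '[{"dx":6,"dy":-0.6,"dz":-3,"ax":0,"ay":0.009,"az":0,"claw":-0.72},{"dx":6,"dy":-0.6,"dz":-1,"ax":0,"ay":0,"az":0,"claw":-0.72},{"dx":6,"dy":-0.6,"dz":0,"ax":0,"ay":0,"az":0,"claw":-0.72},{"dx":6,"dy":-0.6,"dz":0,"ax":0,"ay":0,"az":0,"claw":-0.72},{"dx":6,"dy":-0.6,"dz":0,"ax":0,"ay":0,"az":0,"claw":-0.72},{"dx":6,"dy":-0.6,"dz":0,"ax":0,"ay":0,"az":0,"claw":-0.72},{"dx":6,"dy":-0.6,"dz":0,"ax":0,"ay":0,"az":0,"claw":-0.72}]'
python3 tin.py 6 .55 -.012
```

```text
t: 11.88
ee_pos: [0.5132, -0.0094, 0.0214]
ee_rot: [[0.086, 0.996, -0.003], [0.996, -0.086, 0.0], [-0.0, -0.003, -1.0]]
wrist_force: [-0.6, 0.8, 0.3]
grip_width: 0.137
[ 0.51320718 -0.00938351  0.02137502]
scene 141 [ 0.5173324  -0.03541454  0.03550495] [0.57275605 0.00821489 0.04178698]
```

View pics/scene6.png

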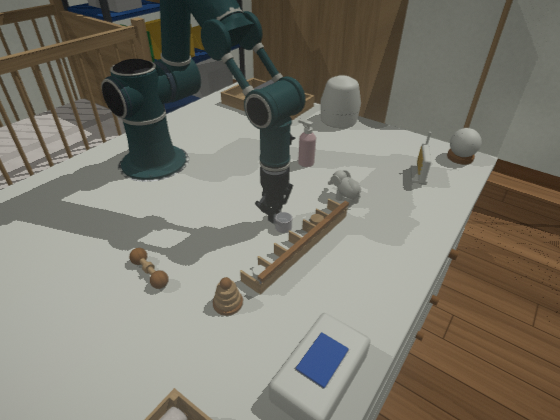

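Run:
```python
from h import *
for f in('top0','scene0'):
    p,d,E,K=load(f);P=cloud(E,K,d)
    m=(P[...,2]>.029)&(P[...,2]<.039)&(d>0)
    yaw=-.0752;R=np.array([[np.cos(yaw),-np.sin(yaw)],[np.sin(yaw),np.cos(yaw)]]);org=np.array([.6468,-.0501])-R@[.0335,0]
    L=(P[...,:2]-org)@R; m&=(L[...,0]>-.026)&(L[...,0]<.02)&(abs(L[...,1])<.2)
    y=L[m][:,1]*1000
    for c in(120,60,0,-60,-120):
        q=y[abs(y-c)<10]; print(f,c,len(q),q.min().round(1),q.max().round(1),np.median(q).round(1)) if len(q) else 0
```

```text
top0 120 63 116.6 122.9 119.5
top0 60 59 57.0 62.8 60.0
top0 0 58 -2.9 3.0 0.5
top0 -60 68 -63.2 -56.8 -59.4
top0 -120 67 -123.3 -116.5 -119.9
scene0 120 33 115.4 125.3 119.2
scene0 60 37 56.0 69.8 60.8
scene0 0 34 -4.0 4.1 -0.6
scene0 -60 38 -63.2 -54.5 -59.5
scene0 -120 42 -124.0 -114.8 -120.2
```

The tin is upright at (284,220), facing the third gap, and the divider positions agree with the frame to 1 mm. On into the gap.

```bash
python3 -m creep '[{"dx":6,"dy":-0.4,"dz":1,"ax":0,"ay":-0.003,"az":0,"claw":-0.75},{"dx":6,"dy":-0.4,"dz":1,"ax":0,"ay":0,"az":0,"claw":-0.75},{"dx":6,"dy":-0.4,"dz":1,"ax":0,"ay":0,"az":0,"claw":-0.75},{"dx":6,"dy":-0.4,"dz":1,"ax":0,"ay":0,"az":0,"claw":-0.75},{"dx":6,"dy":-0.4,"dz":0,"ax":0,"ay":0,"az":0,"claw":-0.75},{"dx":6,"dy":-0.4,"dz":0,"ax":0,"ay":0,"az":0,"claw":-0.75},{"dx":6,"dy":-0.4,"dz":0,"ax":0,"ay":0,"az":0,"claw":-0.75},{"dx":5,"dy":-0.4,"dz":0,"ax":0,"ay":0,"az":0,"claw":-0.75}]'
python3 tin.py 7 .60 -.016
```

```text
t: 12.65
ee_pos: [0.5646, -0.0128, 0.026]
ee_rot: [[0.086, 0.996, 0.001], [0.996, -0.086, 0.0], [0.0, 0.001, -1.0]]
wrist_force: [0.2, -0.8, 0.2]
grip_width: 0.126
[ 0.5645896  -0.01284529  0.02601143]
scene 142 [ 0.56137297 -0.04078275  0.03556899] [0.62459911 0.0048743  0.04176507]
```

```bash
python3 -m creep '[{"dx":5,"dy":-0.5,"dz":0,"ax":0,"ay":0,"az":0,"claw":-0.75},{"dx":5,"dy":-0.5,"dz":0,"ax":0,"ay":0,"az":0,"claw":-0.75},{"dx":4,"dy":-0.5,"dz":0,"ax":0,"ay":0,"az":0,"claw":-0.75},{"dx":3,"dy":-0.3,"dz":0,"ax":0,"ay":0,"az":0,"claw":-0.75},{"dx":2,"dy":-0.1,"dz":0,"ax":0,"ay":0,"az":0,"claw":-0.75}]'
python3 tin.py 8 .62 -.018
```

```text
t: 13.17
ee_pos: [0.5845, -0.0149, 0.0255]
ee_rot: [[0.086, 0.996, -0.001], [0.996, -0.086, 0.0], [0.0, -0.001, -1.0]]
wrist_force: [-0.7, 0.3, 0.0]
grip_width: 0.126
[ 0.58446372 -0.01491036  0.02554545]
scene 133 [ 0.57991186 -0.04245573  0.03550998] [0.65900001 0.0072893  0.0415598 ]
```

```bash
python3 -m creep '[{"dx":2,"dy":-0.2,"dz":0,"ax":0,"ay":0,"az":0,"claw":-0.75},{"dx":2,"dy":-0.2,"dz":0,"ax":0,"ay":0,"az":0,"claw":-0.75},{"dx":1,"dy":-0.1,"dz":0,"ax":0,"ay":0,"az":0,"claw":-0.75}]'; python3 -m creep '[{"dx":1.5,"dy":-0.1,"dz":0,"ax":0,"ay":0,"az":0,"claw":-0.75},{"dx":1.5,"dy":0,"dz":0,"ax":0,"ay":0,"az":0,"claw":-0.75}]'
```

```text
t: 13.52
ee_pos: [0.5892, -0.0153, 0.0254]
ee_rot: [[0.086, 0.996, -0.001], [0.996, -0.086, 0.0], [0.0, -0.001, -1.0]]
wrist_force: [0.2, -0.2, -0.6]
grip_width: 0.125
t: 13.68
ee_pos: [0.5915, -0.0154, 0.0253]
ee_rot: [[0.086, 0.996, -0.003], [0.996, -0.086, 0.0], [0.0, -0.003, -1.0]]
wrist_force: [-5.0, 0.2, 2.8]
grip_width: 0.123
```

A force of 5 N has built up in -x, at the x where the tin should seat. I'll push one more small step to confirm, then back straight out and look.

```bash
python3 -m creep '[{"dx":1,"dy":0,"dz":0,"ax":0,"ay":0,"az":0,"claw":-0.75}]'; python3 -m creep '[{"dx":-6,"dy":0.5,"dz":0,"ax":0,"ay":0,"az":0,"claw":-0.75},{"dx":-20,"dy":1.5,"dz":0,"ax":0,"ay":0,"az":0,"claw":-0.75},{"dx":-30,"dy":2,"dz":5,"ax":0,"ay":0,"az":0,"claw":-0.75},{"dx":-30,"dy":0,"dz":25,"ax":0,"ay":0,"az":0,"claw":-0.75},{"dx":-30,"dy":0,"dz":30,"ax":0,"ay":0,"az":0,"claw":-0.75},{"dx":-30,"dy":0,"dz":30,"ax":0,"ay":0,"az":0,"claw":-0.75},{"dx":0,"dy":0,"dz":30,"ax":0,"ay":0,"az":0,"claw":-0.75},{"dx":0,"dy":0,"dz":30,"ax":0,"ay":0,"az":0,"claw":-0.75},{"dx":0,"dy":0,"dz":0,"ax":0,"ay":0,"az":0,"claw":-0.75}]'
python3 - <<'E'
from h import *
yaw=-.0752;R=np.array([[np.cos(yaw),-np.sin(yaw)],[np.sin(yaw),np.cos(yaw)]]);org=np.array([.6468,-.0501])-R@[.0335,0]
for n in('top','scene'):
    snap(n,n+'9'); p,d,E,K=load(n+'9');P=cloud(E,K,d); L=(P[...,:2]-org)@R*1000
    m=(P[...,2]>.0355)&(P[...,2]<.042)&(L[...,0]>-40)&(L[...,0]<28)&(abs(L[...,1]-30)<26); Q=L[m]
    if len(Q): print(n,len(Q),Q.min(0),Q.max(0))
    m=cv2.absdiff(p,load(n+'0')[0]).max(2)>25
p=np.hstack([cv2.resize(cv2.imread('pics/top9.png')[110:290,90:490],(400,180)),cv2.imread('pics/scene9.png')[130:310,120:500]])
cv2.imwrite('pics/c9.png',p)
E
```

```text
t: 13.77
ee_pos: [0.5914, -0.0154, 0.025]
ee_rot: [[0.086, 0.996, -0.006], [0.996, -0.086, 0.0], [-0.0, -0.006, -1.0]]
wrist_force: [-4.5, 0.9, 3.3]
grip_width: 0.122
t: 14.52
ee_pos: [0.438, -0.0106, 0.1741]
ee_rot: [[0.086, 0.996, -0.005], [0.996, -0.086, 0.001], [0.0, -0.005, -1.0]]
wrist_force: [0.7, -0.3, 0.8]
grip_width: 0.119
top 333 [-12.79816576   6.83936822] [27.94740281 52.17475595]
scene 96 [-9.73469471  5.23192507] [21.31950566 49.79354928]
```

View pics/c9.png

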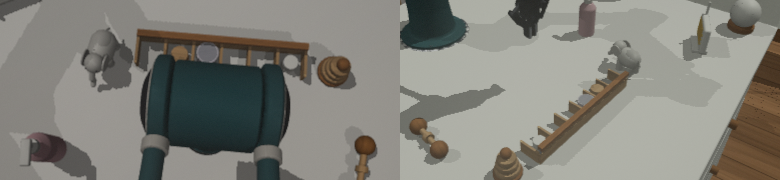

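Run:
```python
from h import *
a=load('top0');b=load('top9');c=load('scene0');e=load('scene9')
def cmp(A,B,box,n):
    x0,x1,y0,y1,zl=box
    o=[]
    for F in(A,B):
        P=cloud(F[2],F[3],F[1]); m=(P[...,0]>x0)&(P[...,0]<x1)&(P[...,1]>y0)&(P[...,1]<y1)&(P[...,2]>zl)&(P[...,2]<.2); Q=P[m]; o.append((len(Q),(np.median(Q,0)*1000).round(1)))
    print(n,o)
S={'ele':(.53,.70,.15,.26,.015),'disp':(.36,.47,.25,.34,.015),'stk':(.54,.66,-.34,-.245,.015),'rattle':(.30,.52,-.42,-.27,.015),'rail/rack':(.57,.68,-.235,.135,.045),'jarb':(.59,.64,.02,.065,.033-.005),'jars':(.575,.632,-.22,-.18,.026)}
for n,x in S.items(): cmp(c,e,x,n+' scene'); cmp(a,b,x,n+' top')
print(sensors.state()['wrist_force'])
```

```text
ele scene [(643, array([627. , 189.5,  60.5])), (640, array([627.2, 189.7,  60. ]))]
ele top [(1231, array([611.3, 202.1,  69.8])), (1230, array([611.2, 202.1,  69.8]))]
disp scene [(594, array([430.5, 288.5,  85. ])), (593, array([430.9, 288.5,  85.3]))]
disp top [(1182, array([414.2, 292. , 108.5])), (1181, array([414.2, 292.2, 108.5]))]
stk scene [(660, array([ 606.3, -303.5,   41.4])), (653, array([ 606.4, -303.2,   42.4]))]
stk top [(662, array([ 585.8, -284.3,   53. ])), (662, array([ 585.8, -284. ,   53.6]))]
rattle scene [(620, array([ 392.9, -342.1,   29.3])), (607, array([ 393.2, -342.4,   29.5]))]
rattle top [(952, array([ 382.2, -334.3,   33.3])), (955, array([ 382.1, -334.2,   33.5]))]
rail/rack scene [(775, array([650.2, -83. ,  52.7])), (764, array([650.2, -79.5,  52.7]))]
rail/rack top [(1342, array([646.9, -50.4,  54.6])), (1344, array([647. , -50.6,  54.7]))]
jarb scene [(100, array([623.1,  37.9,  33.5])), (101, array([623.4,  38.4,  33.8]))]
jarb top [(235, array([618.6,  39.5,  35.7])), (190, array([621.1,  39.4,  36. ]))]
jars scene [(96, array([ 607.6, -196.7,   30.1])), (96, array([ 608.1, -196.8,   30. ]))]
jars top [(224, array([ 609. , -196.8,   32.5])), (222, array([ 609.2, -197. ,   32.6]))]
[ 0.16659081 -0.1091362   0.29929609]
```

Nothing else has moved. The smaller jar_big count in the top view is the arm hiding part of it. Handing in.

```bash
python3 -c "
from h import *
print(arm.sign_off())"
```

```text
the job is handed in; nothing more can be done
None
```

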